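# Take the quarter-turn cap off the water filter by the sink

## Robot

A 6-joint arm with a two-finger parallel gripper is mounted at the origin on a cart in front of the work surface, level with it; the furniture and walls round the work are solid. World frame = base frame: x ahead of the robot, y to its left, z up, the work surface at z = 0. Lengths are in m, angles in rad, forces in N, time in s.
With the tool pointing down it reaches from about 0.375 to 0.9 m from the base axis. Payload 3.1 kg.
Tool frame: the origin (TCP) lies midway between the tips of the shut fingers; the grasp point (between the pads) lies robot.grip_depth behind it (robot.grip_depth is the distance from the TCP to the grasp point, in m); z points along the fingers, y is the line along which they close (so a half turn about z gives the same grasp; the last joint's range is limited). The gripper opens to 87 mm and grips with 3 to 60 N. Pads are 19 mm wide; open, the fingers measure 117 mm over their backs; the gripper's body (75 mm by 190 mm) begins 51 mm behind the grasp point.
Start: joints at [1.085, 0.527, 1.433, -0, 1.181, -0.178], TCP at [0.189, 0.596, 0.223] pointing down, gripper open.
Joint ranges: [-3.08, 3.08], [-0.75, 2.2], [0.22, 2.44], [-1.43, 4.57], [0, 2.65], [-2.85, 2.85]. Speed limits (rad/s): [2.79, 2.79, 3.14, 3.14, 3.14, 3.14].

## Interface

Orientations are given as a unit quaternion [x, y, z, w].
In Python, from rig import robot gives the robot as it stands.
- The arm moves only by the tool creep_tool, called as name(argument=value, ...) on one line, values as JSON. Schema: {"type":"object","properties":{"motion":{"type":"array","items":{"type":"array","items":{"type":"number"},"minItems":4,"maxItems":4},"minItems":1,"maxItems":20},"aperture":{"type":"number"},"grip_force":{"type":"number"},"only":{"type":"string"},"quiet":{"type":"boolean"},"lines":{"type":"string"}},"required":["motion"],"additionalProperties":false}. motion is a list of rows, 1 to 20 of them, each of 4 numbers: dx, dy, dz in normalised numbers (1 is 0.75 m), then a turn about the tool's z in a scale on which 1.0 is 2 pi rad; each row shifts and turns the commanded pose from where the row before left it, along the tool's axes as they then stand; what a row does not reach is not made up. A row lasts 1/12 s, in which the tool goes at most 0.0417 m and 0.125 rad, less where a joint would pass 70% of its speed; a pose out of reach is approached as far as the arm can. aperture is the finger opening in m, set as the call begins (left out keeps the last). The fingers move at their own pace and stop on an object; grip_force is the grip in N (left out, the last holds). Time passes only in rows, so rows that do not move let the fingers close. The tool returns the time, the measured TCP pose, the force, the opening and the grip force at its end. only (a regular expression) keeps the lines of the reply that match it, lines (a string "A,B") keeps lines A to B, and quiet returns only ok. Shift and turn numbers lie between -1 and 1, and a call with a number outside is refused. Input that does not fit is refused with a message, and nothing moves.
- robot.get_obs(): the state, without advancing time (a new reading comes with each control period).
- robot.camera(name): name is "scene" or "side" or "wrist"; returns a dict with "img" (400x640x3 uint8, red, green, blue), "fx", "fy", "cx", "cy" (pixels), "xyz" and "attitude" of the camera in the world. Camera axes: x right, y down, z forward; pixel columns grow to the right and rows downward; lengths in m; the calibration is good to about 2 mm. A picture is of the moment at which its call begins. There is no depth.
- robot.hand_in(): hands the job in; it is judged then, once.
The state is a dict: "time": time; "q": joint angles; "joint_velocities": joint speeds; "joint_torque": joint torques, N m; "position": TCP position; "tool_rot": TCP orientation; "ft_force": force on the tool from outside, world axes, zero at the start; "moment": the same for the moment, N m; "grip_width": finger opening in m; "grip_force": force on a finger pad.
Only numpy, scipy, OpenCV 4.12 (cv2) and the standard library are available. Lean on these libraries where they do the work, as an engineer would, in place of code of your own. Each camera call takes 0.05 s, during which the arm holds its last target. There are 200 camera calls.

## Task

Two look-alike water filters stand on the worktop, one with an ordinary quarter-turn cap and the other with a reverse one, and nobody remembers which is which. Open the right-hand one, nearer the sink: gently try its cap one way and, if it comes up against its stop, do not force it but go the other way; turn it about a sixth of a turn until it is loose, lift it straight off and finish still holding it in the gripper, level and about 10 cm above where it sat. Leave the other filter's cap closed and the things around undisturbed.

Things in the scene. Friction and masses are not known exactly. Their poses are not given: they have to be found in the camera images.
- filter_a: water filter fixed to the worktop on a grey foot 100 mm across: steel body 76 mm wide, shoulder 92 mm up, neck 44 mm wide under the cap, its top 120 mm up; two pipe stubs along +-x, 65 mm up, end 57 mm from the axis. Origin: centre of the foot's underside, z up. Either filter may be the right-hand one (smaller y); they stand over 0.14 m apart in y
- filter_b: the other filter, alike outside in every way, same frame. One filter's cap opens counter-clockwise seen from above, the other's clockwise; which is which is not known and cannot be seen. Against the stop the torque rises by about 1.8 N m per 0.1 rad of further turning: stop at 0.5 N m; 3 N m is forcing it
- cap_a: grey cap of filter_a, 0.08-0.17 kg, loose. Skirt 66 mm across, 32 mm high; a straight bar across its top, 52 long, 16 thick, reaches from 32 to 58 mm above the origin (keep fingertips over 36 mm). Origin: on the axis at the skirt's lower edge, z up, x along the bar. Closed: origin 94 mm above the filter's, bar within 0.1 rad of the filter's x. Cannot be lifted while closed
- cap_b: cap of filter_b, same shape and frame. Both caps: the wrong way, a hard stop after 0.05-0.27 rad; the right way, almost free: past 0.75 rad from the filter's x it is loose (1.05 is safe; turns to about 2.2), then lifts straight up, off after 25 mm, side play 1.5 mm. Turning the free way takes under 0.2 N m
- tumbler: clear drinking glass, 81 mm in diameter, 93 mm high, behind the filters; origin under its centre; leave alone
- honey_jar: jar with a screw lid, 61 mm in diameter, 86 mm high, behind the filters; origin under its centre; leave alone
- timer: white round kitchen timer, 64 mm in diameter, 54 mm high, behind the filters; origin under its centre; leave alone
- teaspoon: steel teaspoon 137 mm long, lying in front of the filters; leave alone
- spice_jar: small spice jar, 41 mm in diameter, 105 mm high, at the left rear; origin under its centre; leave alone
- dish_brush: wooden dish brush, 210 mm long, 30 mm high, lying in front at the left; leave alone

How it is judged:
On the way:
1. the right-hand filter's cap is turned to loose (over 0.6 rad from the pipe-stub line) while still seated on its neck (((world y of filter_a below 0.075 m and angle between the x axis of cap_a and the x axis of filter_a, either way round above 0.6 rad and z of cap_a in the frame of filter_a below 0.105 m) or (world y of filter_b below 0.075 m and angle between the x axis of cap_b and the x axis of filter_b, either way round above 0.6 rad and z of cap_b in the frame of filter_b below 0.105 m))), for 0.05 s.
At the end, for the whole second after the job is handed in: The right-hand filter's cap is held by the gripper, 50 to 150 mm above where it sat, within 60 mm sideways of its filter's axis, level within 0.3 rad, still (under 0.05 m/s) and touching the filter no more; the other cap is still closed (((world y of filter_a below 0.075 m and z of cap_a in the frame of filter_a between 0.144 and 0.244 m and horizontal distance between cap_a and filter_a below 0.06 m and angle between cap_a's own z axis and vertical below 0.3 rad and contact force between the fingers and cap_a above 2 N and contact force between cap_a and filter_a below 0.1 N and linear speed of cap_a below 0.05 m/s and z of cap_b in the frame of filter_b below 0.1 m and angle between the x axis of cap_b and the x axis of filter_b, either way round below 0.4 rad) or (world y of filter_b below 0.075 m and z of cap_b in the frame of filter_b between 0.144 and 0.244 m and horizontal distance between cap_b and filter_b below 0.06 m and angle between cap_b's own z axis and vertical below 0.3 rad and contact force between the fingers and cap_b above 2 N and contact force between cap_b and filter_b below 0.1 N and linear speed of cap_b below 0.05 m/s and z of cap_a in the frame of filter_a below 0.1 m and angle between the x axis of cap_a and the x axis of filter_a, either way round below 0.4 rad))); the arm keeps its last pose, push and grip.
It fails at once if the right-hand cap is forced: over 200 N between cap and filter ((world y of filter_a below 0.075 m and contact force between cap_a and filter_a above 200 N) or (world y of filter_b below 0.075 m and contact force between cap_b and filter_b above 200 N)).
It fails at once if the other filter's cap is turned open or lifted ((world y of filter_a below 0.075 m and (angle between the x axis of cap_b and the x axis of filter_b, either way round above 0.4 rad or z of cap_b in the frame of filter_b above 0.105 m)) or (world y of filter_b below 0.075 m and (angle between the x axis of cap_a and the x axis of filter_a, either way round above 0.4 rad or z of cap_a in the frame of filter_a above 0.105 m))).
It fails at once if a bystander is moved more than 30 mm (distance of any of tumbler, honey_jar, timer, teaspoon, spice_jar, dish_brush from where it was at the start of the episode above 0.03 m).
It also fails if it takes over 38 s, if anything falls off the work surface, if the arm or the gripper's body presses on something with over 40 N, if the wrist force passes 120 N, or if a joint passes its speed limit or range.

## Working session

There is one attempt and no reset: what is moved stays moved. The work goes in short steps, Python scripts to look and compute and a tool call to move; the robot and the scene stay as the last step left them, time stands still between calls to the robot, and variables do not carry over. Pictures are saved under pics/ and viewed, at most 10 in all, crops included, and the job is handed in when it is done.

```bash
ls; mkdir -p pics; python3 - <<'E'
from rig import robot
import cv2,numpy as np
print(robot.grip_depth)
for n in("scene","side"):
    c=robot.camera(n); cv2.imwrite(f"pics/{n}0.png",c["img"][:,:,::-1]); print(n,{k:np.round(v,4) for k,v in c.items() if k!="img"})
o=robot.get_obs(); print({k:np.round(v,3) for k,v in o.items()})
E
```

```text
pics
rig.py
0.0187
scene {'fx': np.float64(376.957), 'fy': np.float64(376.957), 'cx': np.float64(325.1462), 'cy': np.float64(193.0664), 'xyz': array([-0.0676,  0.3975,  0.5738]), 'attitude': array([-0.4588,  0.7565, -0.3925,  0.2514])}
side {'fx': np.float64(441.3874), 'fy': np.float64(441.3874), 'cx': np.float64(318.1201), 'cy': np.float64(195.5293), 'xyz': array([ 0.3474, -0.6873,  0.6935]), 'attitude': array([ 0.8906, -0.1117,  0.0576, -0.4371])}
{'time': np.float64(0.1), 'q': array([ 1.086,  0.528,  1.434, -0.   ,  1.181, -0.179]), 'joint_velocities': array([ 0.001, -0.001, -0.003,  0.001, -0.   , -0.   ]), 'joint_torque': array([  0.   , -44.099, -17.715,   0.064,   0.053,  -0.   ]), 'position': array([0.188, 0.595, 0.222]), 'tool_rot': array([ 0.153,  0.988, -0.001, -0.   ]), 'ft_force': array([-0.186, -0.639, -0.03 ]), 'moment': array([ 0.035, -0.007,  0.016]), 'grip_force': np.float64(0.0), 'grip_width': np.float64(0.087)}
```

View pics/scene0.png

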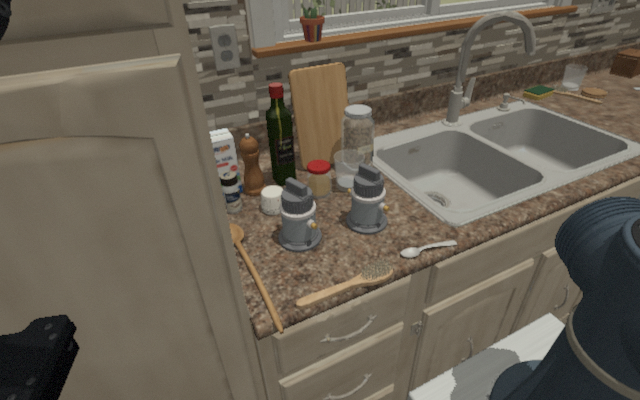

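View pics/side0.png

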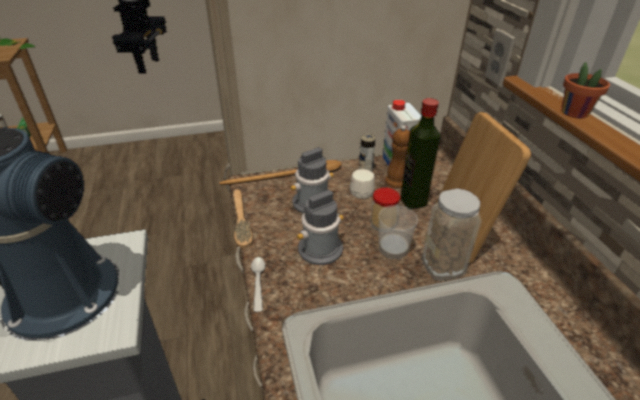

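The scene view shows the right-hand filter with its bar at about (370,172) and foot at (367,222). The side view shows the same filter with its bar at (320,203) and foot at (321,250). I'll crop both views to measure it.

```bash
cat > h.py <<'E'
import numpy as np,cv2
from scipy.spatial.transform import Rotation as R
def ray(c,u,v):
    d=R.from_quat(c["attitude"]).apply([(u-c["cx"])/c["fx"],(v-c["cy"])/c["fy"],1.]); return np.array(c["xyz"]),d/np.linalg.norm(d)
def plane(c,u,v,z):
    o,d=ray(c,u,v); return o+d*(z-o[2])/d[2]
def tri(r1,r2):
    (o1,d1),(o2,d2)=r1,r2
    s=np.linalg.lstsq(np.c_[d1,-d2],o2-o1,rcond=None)[0]; a,b=o1+s[0]*d1,o2+s[1]*d2
    return (a+b)/2,np.linalg.norm(a-b)
def proj(c,p):
    q=R.from_quat(c["attitude"]).inv().apply(np.array(p)-c["xyz"]); return c["fx"]*q[0]/q[2]+c["cx"],c["fy"]*q[1]/q[2]+c["cy"]
E
python3 - <<'E'
import cv2,numpy as np
a=cv2.imread("pics/scene0.png")[155:240,325:410]; b=cv2.imread("pics/side0.png")[180:265,280:365]
cv2.imwrite("pics/crop0.png",np.hstack([cv2.resize(x,(400,400),interpolation=cv2.INTER_CUBIC) for x in(a,b)]))
E
```

```text
(no output)
```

View pics/crop0.png

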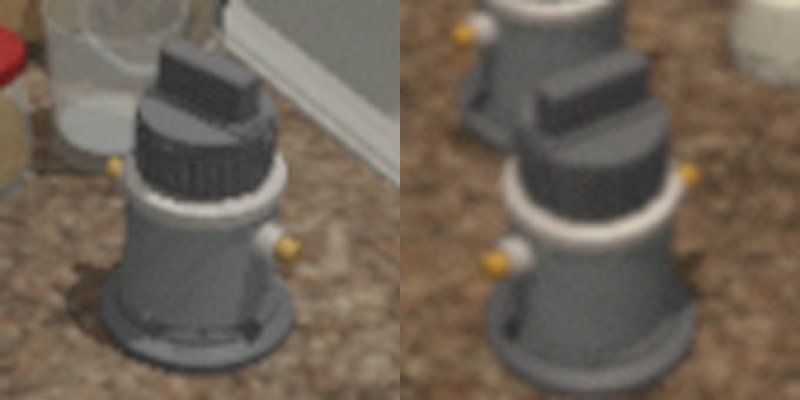

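```bash
python3 - <<'E'
from rig import robot
from h import *
S=robot.camera("scene");D=robot.camera("side")
k=85/400
def T(a,b):
    p,e=tri(ray(S,325+a[0]*k-.5,155+a[1]*k-.5),ray(D,280+b[0]*k-.5,180+b[1]*k-.5)); return p,e
m,e=T((288,250),(97,263));p,e2=T((115,167),(288,173));t,e3=T((210,65),(193,78))
for x in((m,e),(p,e2),(t,e3)):print(np.round(x[0],4),round(x[1],4))
d=p-m; print("mid",(p+m)/2,"len",np.linalg.norm(d),"yaw",np.arctan2(d[1],d[0]))
z=t[2]
f=lambda c,u,v:plane(c,u,v,z)
# bar end midpoints of top face
a=f(S,325+167*k-.5,155+45*k-.5);b=f(S,325+251*k-.5,155+87*k-.5); print("scene bar",a,b,np.arctan2(*(a-b)[1::-1]),np.linalg.norm(a-b))
a=f(D,280+244*k-.5,180+57*k-.5);b=f(D,280+142*k-.5,180+98*k-.5); print("side bar",a,b,np.arctan2(*(a-b)[1::-1]),np.linalg.norm(a-b))
# other filter gold blobs
for n,c in(("scene",S),("side",D)):
    h=cv2.cvtColor(c["img"],cv2.COLOR_RGB2HSV); M=cv2.inRange(h,(18,150,90),(30,255,255)); _,_,s,q=cv2.connectedComponentsWithStats(M)
    print(n,[(np.round(q[i],1).tolist(),int(s[i,4])) for i in range(1,len(s)) if 2<s[i,4]<80])
o=robot.get_obs();print(o["time"],R.from_quat(o["tool_rot"]).as_matrix().round(3))
E
```

```text
[ 0.4826 -0.0228  0.0649] 0.0009
[0.5824 0.0149 0.0656] 0.0005
[ 0.5308 -0.0055  0.1469] 0.0002
mid [ 0.53248537 -0.00396744  0.06524257] len 0.10664914078443184 yaw 0.36077929954825333
scene bar [0.55654573 0.00239819 0.14694428] [ 0.50514822 -0.0113105   0.14694428] 0.26065130675719406 0.05319428462475475
side bar [0.55601748 0.003491   0.14694428] [ 0.50616667 -0.01371343  0.14694428] 0.3323192307445864 0.05273609754855645
scene []
side [([331.5, 173.5], 6), ([292.6, 187.6], 13), ([341.5, 216.5], 6), ([299.4, 236.1], 17)]
0.2 [[-0.953  0.302 -0.001]
 [ 0.302  0.953 -0.001]
 [ 0.    -0.001 -1.   ]]
```

```bash
python3 - <<'E'
from rig import robot
from h import *
S=robot.camera("scene");D=robot.camera("side")
for n,c,u,v in(("cabS",S,257,335),("cabS2",S,265,362),("cabD wall foot",D,247,172),("cabD front",D,232,172),("brush end",S,281,328),("brush head S",S,238,232),("jar",D,445,272),("bottle",D,414,206),("board",D,480,255),("tumbler",D,393,252),("counter front",D,236,300)):
    print(n,plane(c,u,v,0.).round(3))
E
```

```text
cabS [0.35  0.332 0.   ]
cabS2 [0.296 0.336 0.   ]
cabD wall foot [0.411 0.332 0.   ]
cabD front [0.371 0.342 0.   ]
brush end [0.344 0.289 0.   ]
brush head S [0.638 0.283 0.   ]
jar [ 0.768 -0.138  0.   ]
bottle [0.796 0.082 0.   ]
board [ 0.866 -0.112  0.   ]
tumbler [ 0.684 -0.056  0.   ]
counter front [ 0.334 -0.105  0.   ]
```

Careful with the scale: shifts go in shares of 0.75 m and turns go in shares of 2 pi rad. That gives: -0.03 m / 0.75 = -0.04, -0.025 m / 0.75 = -0.0333, -0.1 rad / 6.2832 = -0.0159.

creep_tool(motion=[[0,0,0,-0.0159],[0,0,0,-0.0159],[0,0,0,-0.0159],[0,-0.04,0,0],[0,-0.04,0,0],[0,-0.04,0,0],[0,-0.04,0,0],[0,-0.04,0,0],[0,-0.04,0,0],[0,-0.04,0,0],[0,-0.04,0,0],[0,-0.0267,0,0],[-0.04,-0.0333,0,0],[-0.04,-0.0333,0,0],[-0.0267,-0.04,0,0],[-0.0267,-0.04,0,0],[-0.04,-0.04,0,0]], aperture=0.087)

```text
time: 1.72
position: [0.3143, 0.1939, 0.2226]
tool_rot: [0.003, 1.0, -0.0, -0.001]
ft_force: [1.2, 1.6, 0.3]
grip_width: 0.0872
grip_force: 0.0
```

To row units: -0.031 m / 0.75 = -0.0413, -0.03 m / 0.75 = -0.04.

creep_tool(motion=[[-0.0413,-0.0373,-0.0133,0],[-0.0413,-0.0373,-0.0133,0],[-0.0413,-0.0373,-0.0133,0],[-0.0413,-0.0373,0,0],[-0.0413,-0.0373,0,0],[-0.0413,-0.0373,0,0],[-0.04,-0.0373,0,0],[0,0,0,0],[0,0,0,0]], quiet=true)

```text
ok
```

creep_tool(motion=[[0,0,0,0.0191],[0,0,0,0.0191],[0,0,0,0.0191],[0,0,0,0.0191],[0,0,0,0.0191],[0,0,0,0.0191],[0,0,0,0.0191],[0,0,0,0.0191],[0,0,0,0.0191],[0,0,0,0.0191],[0,0,0,0.0191],[0,0,0,0.0191],[0,0,0,0.0191],[0,0,0,0.0191],[0,0,0,0.0191],[0,0,0,0.0191],[0,0,0,0.0191],[0,0,0,0.0191],[0,0,0,0.0191],[0,0,0,0.0191]])

```text
time: 4.13
position: [0.5254, 0.0023, 0.2516]
tool_rot: [0.934, 0.357, -0.001, -0.001]
ft_force: [0.3, -0.4, -0.2]
grip_width: 0.0868
grip_force: 0.0
```

creep_tool(motion=[[0,0,0,0.0191],[0,0,0,0.0191],[0,0,0,0.0191],[0,0,0,0.0127],[0,0,0,0],[0,0,0,0]])

```text
time: 4.63
position: [0.526, 0.0018, 0.2517]
tool_rot: [0.989, 0.149, -0.0, -0.0]
ft_force: [-0.6, -0.7, -0.6]
grip_width: 0.087
grip_force: 0.0
```

```bash
python3 - <<'E'
from rig import robot
import cv2,numpy as np
c=robot.camera("wrist"); cv2.imwrite("pics/w1.png",c["img"][:,:,::-1]); print({k:np.round(v,4) for k,v in c.items() if k!="img"})
o=robot.get_obs();print(o["q"].round(3),o["moment"])
from scipy.spatial.transform import Rotation as R
print(R.from_quat(o["tool_rot"]).as_matrix().round(3))
E
```

```text
{'fx': np.float64(309.2913), 'fy': np.float64(309.2913), 'cx': np.float64(322.924), 'cy': np.float64(200.9381), 'xyz': array([0.5928, 0.0222, 0.414 ]), 'attitude': array([ 0.7977, -0.5896, -0.0761,  0.1017])}
[-0.21   0.359  1.644  0.     1.14   1.063] [-0.02457548  0.07778869 -0.01917785]
[[ 0.956  0.293 -0.001]
 [ 0.293 -0.956  0.   ]
 [-0.001 -0.    -1.   ]]
```

View pics/w1.png

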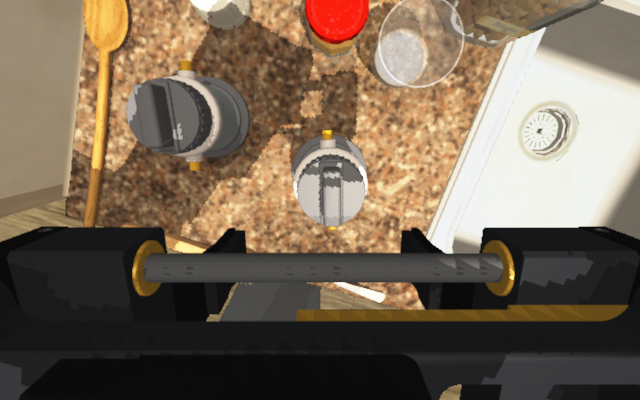

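The wrist view shows the right-hand cap's bar near (332,192), almost vertical in the image between the fingers at x≈240 and 408. The other cap is well to the left at (155,115). I'll crop the bar.

```bash
python3 - <<'E'
import cv2
a=cv2.imread("pics/w1.png")[120:240,270:390]
cv2.imwrite("pics/w1c.png",cv2.resize(a,(600,600),interpolation=cv2.INTER_CUBIC))
E
```

```text
(no output)
```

View pics/w1c.png

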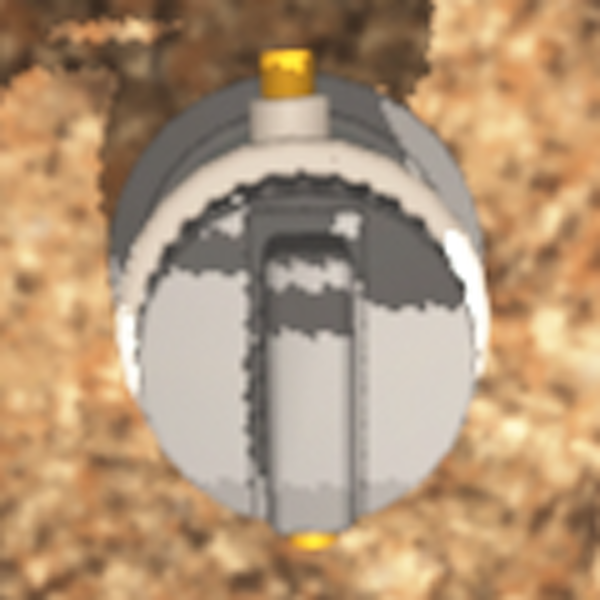

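```bash
python3 - <<'E'
from rig import robot
from h import *
c=robot.camera("wrist");S=robot.camera("scene");D=robot.camera("side")
P=lambda x,y:(270+x/5-.5+.0,120+y/5-.5)
W=lambda x,y,z:plane(c,*P(x,y),z)
f,n=W(310,248,.152),W(313,526,.152)
print("bar far,near",f,n,"mid",(f+n)/2,"len",np.linalg.norm(f-n),"yaw",np.arctan2(*(f-n)[1::-1]))
m=((310+313)/2,(248+526)/2);k=85/400
for nm,C,u in(("S",S,(325+210*k-.5,155+65*k-.5)),("D",D,(280+193*k-.5,180+78*k-.5))): print(nm,tri(ray(c,*P(*m)),ray(C,*u)))
print("skirt",(W(137,345,.126)+W(477,345,.126))/2)
p=W(290,72,.065);print("stub far",p)
o=robot.get_obs();T=R.from_quat(o["tool_rot"]).as_matrix();print(o["time"],o["position"],"to mid in tool xy",T.T@((f+n)/2-o["position"]))
E
```

```text
bar far,near [0.55672685 0.00352933 0.152     ] [ 0.50919852 -0.01195423  0.152     ] mid [ 0.53296268 -0.00421245  0.152     ] len 0.04998682699083811 yaw 0.31493305463147114
S (array([ 0.53185985, -0.00526329,  0.1463483 ]), np.float64(0.0015067832304384542))
D (array([ 0.53156018, -0.00444148,  0.14577477]), np.float64(0.0011443799014034936))
skirt [ 0.53521792 -0.00331646  0.126     ]
stub far [0.5806875  0.01334857 0.065     ]
4.8333 [0.52679498 0.00111532 0.25167085] to mid in tool xy [0.00436437 0.00691049 0.09966896]
```

To row units: 0.02 m / 0.75 = 0.0267, 0.007 m / 0.75 = 0.0093, -0.015 rad / 6.2832 = -0.0024.

creep_tool(motion=[[0.0053,0.0093,0.0267,-0.0024],[0,0,0.0267,0],[0,0,0.0267,0],[0,0,0.0267,0],[0,0,0.0267,0],[0,0,0.0133,0],[0,0,0.0093,0],[0,0,0,0],[0,0,0,0]])

```text
time: 5.58
position: [0.5334, -0.0048, 0.135]
tool_rot: [0.988, 0.154, 0.0, 0.0]
ft_force: [-0.4, 0.3, -0.1]
grip_width: 0.087
grip_force: 0.0
```

```bash
python3 - <<'E'
from rig import robot
import cv2,numpy as np
o=robot.get_obs();print(o["position"],o["moment"].round(3))
c=robot.camera("wrist"); cv2.imwrite("pics/w2.png",c["img"][100:300,160:480,::-1])
E
```

```text
[ 0.53337724 -0.0048316   0.13497157] [-0.068  0.131  0.007]
```

View pics/w2.png

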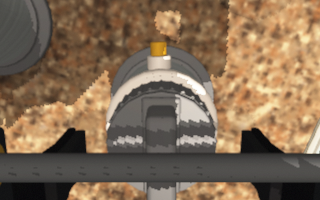

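The bar sits at crop x≈161, centred between the two fingers at about 77 and 245. I'll close gently.

creep_tool(motion=[[0,0,0,0],[0,0,0,0],[0,0,0,0],[0,0,0,0],[0,0,0,0],[0,0,0,0],[0,0,0,0],[0,0,0,0],[0,0,0,0],[0,0,0,0]], aperture=0.0, grip_force=25)

```text
time: 6.47
position: [0.533, -0.0048, 0.1346]
tool_rot: [0.988, 0.154, -0.0, 0.0]
ft_force: [-1.0, -0.6, -0.2]
grip_width: 0.0284
grip_force: 0.0
```

```bash
python3 - <<'E'
from rig import robot
o=robot.get_obs();print(o["moment"].round(3),o["joint_torque"].round(3),o["q"].round(3))
E
```

```text
[-0.168  0.117 -0.035] [ 2.0000e-03 -3.8952e+01 -1.2488e+01  5.3000e-02 -4.6000e-02  0.0000e+00] [-0.219  0.531  1.747 -0.     0.864  1.042]
```

creep_tool(motion=[[0,0,0,0],[0,0,0,0],[0,0,0,0],[0,0,0,0],[0,0,0,0],[0,0,0,0]])

```text
time: 6.97
position: [0.533, -0.0047, 0.1346]
tool_rot: [0.988, 0.154, -0.0, -0.0]
ft_force: [-0.4, 0.4, 0.0]
grip_width: 0.0156
grip_force: 25.0
```

```bash
python3 - <<'E'
from rig import robot
o=robot.get_obs();print(o["moment"].round(3),o["joint_torque"].round(3))
E
```

```text
[ 0.042  0.1   -0.01 ] [-2.1100e-01 -3.9102e+01 -1.2572e+01 -3.6000e-02 -5.4000e-02 -2.0000e-03]
```

To row units: -0.02 rad / 6.2832 = -0.0032.

```bash
cat > m.sh <<'E'
python3 -c "
from rig import robot
o=robot.get_obs();print('M',o['moment'].round(3),'F',o['ft_force'].round(2),'q6',o['q'][[0,5]].round(3))"
E
```

creep_tool(motion=[[0,0,0,-0.0032],[0,0,0,-0.0032],[0,0,0,0]], only="time|pos")

```text
time: 7.22
position: [0.5328, -0.0047, 0.1346]
```

```bash
sh m.sh
```

```text
M [0.034 0.208 0.027] F [0.99 1.31 0.87] q6 [-0.219  1.001]
```

creep_tool(motion=[[0,0,0,-0.0032],[0,0,0,0]], only="time")

```text
time: 7.38
```

```bash
sh m.sh
```

```text
M [0.127 0.233 0.006] F [-0.29  0.95 -0.02] q6 [-0.219  0.981]
```

To row units: -0.02 rad / 6.2832 = -0.0032.

creep_tool(motion=[[0,0,0,-0.0032],[0,0,0,0]], only="time")

```text
time: 7.55
```

```bash
sh m.sh
```

```text
M [0.154 0.252 0.013] F [0.72 1.75 0.52] q6 [-0.219  0.961]
```

To row units: -0.02 rad / 6.2832 = -0.0032.

creep_tool(motion=[[0,0,0,-0.0032],[0,0,0,0]], only="time")

```text
time: 7.72
```

```bash
sh m.sh
```

```text
M [0.228 0.203 0.04 ] F [-1.15  1.55  0.55] q6 [-0.219  0.941]
```

To row units: -0.02 rad / 6.2832 = -0.0032.

creep_tool(motion=[[0,0,0,-0.0032],[0,0,0,0]], only="time")

```text
time: 7.88
```

```bash
sh m.sh
```

```text
M [ 0.288  0.196 -0.028] F [-0.8   1.68  0.6 ] q6 [-0.219  0.921]
```

To row units: -0.02 rad / 6.2832 = -0.0032.

creep_tool(motion=[[0,0,0,-0.0032],[0,0,0,0]], only="time|width")

```text
time: 8.05
grip_width: 0.016
```

```bash
sh m.sh
```

```text
M [0.424 0.18  0.023] F [-0.03  1.66  0.29] q6 [-0.219  0.901]
```

To row units: -0.02 rad / 6.2832 = -0.0032.

creep_tool(motion=[[0,0,0,-0.0032],[0,0,0,0]], only="time")

```text
time: 8.22
```

```bash
sh m.sh
```

```text
M [ 0.561  0.115 -0.022] F [-1.48  2.79  0.85] q6 [-0.219  0.881]
```

To row units: -0.02 rad / 6.2832 = -0.0032.

creep_tool(motion=[[0,0,0,-0.0032],[0,0,0,0]], only="time")

```text
time: 8.38
```

```bash
sh m.sh
```

```text
M [ 0.661  0.202 -0.059] F [-0.56  4.16  0.22] q6 [-0.218  0.861]
```

To row units: -0.02 rad / 6.2832 = -0.0032.

creep_tool(motion=[[0,0,0,-0.0032],[0,0,0,0]], only="time|width")

```text
time: 8.55
grip_width: 0.0154
```

```bash
sh m.sh
```

```text
M [ 0.881  0.2   -0.077] F [-1.05  4.68  0.68] q6 [-0.218  0.841]
```

To row units: -0.02 rad / 6.2832 = -0.0032.

creep_tool(motion=[[0,0,0,-0.0032],[0,0,0,0]], only="time|width")

```text
time: 8.72
grip_width: 0.0162
```

```bash
sh m.sh
```

```text
M [ 0.942  0.108 -0.075] F [-0.08  5.14  1.25] q6 [-0.218  0.821]
```

To row units: -0.02 rad / 6.2832 = -0.0032.

creep_tool(motion=[[0,0,0,-0.0032],[0,0,0,0]], only="time")

```text
time: 8.88
```

```bash
sh m.sh
```

```text
M [ 0.905  0.144 -0.009] F [-0.09  4.97  1.12] q6 [-0.218  0.801]
```

To row units: -0.02 rad / 6.2832 = -0.0032.

creep_tool(motion=[[0,0,0,-0.0032],[0,0,0,0]], only="time")

```text
time: 9.05
```

```bash
sh m.sh
```

```text
M [ 0.932  0.209 -0.042] F [-0.54  4.97  0.88] q6 [-0.218  0.781]
```

To row units: -0.02 rad / 6.2832 = -0.0032.

creep_tool(motion=[[0,0,0,-0.0032],[0,0,0,0]], only="time|width")

```text
time: 9.22
grip_width: 0.016
```

```bash
sh m.sh
```

```text
M [ 1.037  0.228 -0.136] F [-1.19  6.43  0.54] q6 [-0.218  0.761]
```

To row units: -0.02 rad / 6.2832 = -0.0032.

creep_tool(motion=[[0,0,0,-0.0032],[0,0,0,0]], only="time|width")

```text
time: 9.38
grip_width: 0.016
```

```bash
sh m.sh
```

```text
M [ 0.949  0.29  -0.077] F [-0.48  4.54  0.82] q6 [-0.218  0.741]
```

To row units: -0.05 rad / 6.2832 = -0.008.

creep_tool(motion=[[0,0,0,-0.008],[0,0,0,-0.008],[0,0,0,0]], only="time|width")

```text
time: 9.63
grip_width: 0.0162
```

```bash
sh m.sh;python3 - <<'E'
from rig import robot
import cv2
c=robot.camera("wrist"); cv2.imwrite("pics/w3.png",cv2.resize(c["img"][100:280,210:440,::-1],None,fx=2,fy=2))
E
```

```text
M [ 1.184  0.262 -0.011] F [0.09 5.81 1.37] q6 [-0.218  0.64 ]
```

View pics/w3.png

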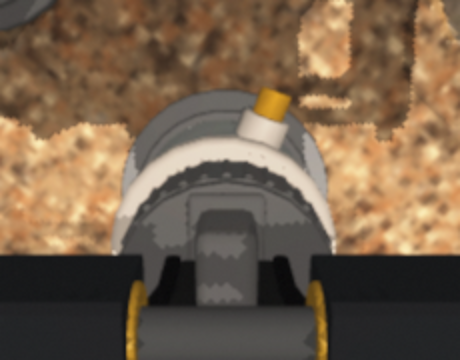

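The bar turned with the gripper: it stays vertical at x≈228 while the stub moved to (272,105). No torque built up over 0.4 rad, so counter-clockwise is the free direction. I'll keep turning that way.

To row units: -0.06 rad / 6.2832 = -0.0095.

creep_tool(motion=[[0,0,0,-0.0095],[0,0,0,-0.0095],[0,0,0,-0.0095],[0,0,0,-0.0095],[0,0,0,-0.0095],[0,0,0,0]], only="time|width|pos")

```text
time: 10.18
position: [0.5319, -0.0035, 0.1347]
grip_width: 0.016
```

```bash
sh m.sh
```

```text
M [ 1.398  0.396 -0.041] F [-0.76  6.93  3.48] q6 [-0.218  0.339]
```

To row units: -0.06 rad / 6.2832 = -0.0095.

creep_tool(motion=[[0,0,0,-0.0095],[0,0,0,-0.0095],[0,0,0,-0.0095],[0,0,0,-0.0095],[0,0,0,-0.0095],[0,0,0,-0.0095],[0,0,0,-0.0095],[0,0,0,-0.0095],[0,0,0,0],[0,0,0,0]], only="time|width|pos")

```text
time: 11.02
position: [0.5309, -0.003, 0.1348]
grip_width: 0.0156
```

```bash
sh m.sh
```

```text
M [1.574 0.699 0.025] F [-3.22  8.85  4.93] q6 [-0.218 -0.139]
```

To row units: -0.003 m / 0.75 = -0.004, 0.002 m / 0.75 = 0.0027.

creep_tool(motion=[[0.0027,-0.0013,0,0],[0,0,-0.004,0],[0,0,-0.004,0],[0,0,-0.004,0],[0,0,-0.004,0],[0,0,0,0]], only="time|width|pos|grip_f")

```text
time: 11.52
position: [0.5312, -0.0026, 0.1468]
grip_width: 0.0158
grip_force: 25.0
```

```bash
sh m.sh
```

```text
M [ 0.592  0.802 -0.007] F [-3.33  4.51 -1.01] q6 [-0.215 -0.134]
```

Lifting freely.

To row units: -0.01 m / 0.75 = -0.0133, -0.008 m / 0.75 = -0.0107.

creep_tool(motion=[[0,0,-0.008,0],[0,0,-0.0107,0],[0,0,-0.0107,0],[0,0,-0.0133,0],[0,0,-0.0133,0],[0,0,-0.0133,0],[0,0,-0.0133,0],[0,0,-0.0133,0],[0,0,-0.0133,0],[0,0,-0.008,0],[0,0,0,0],[0,0,0,0],[0,0,0,0],[0,0,0,0]])

```text
time: 12.68
position: [0.5316, -0.0026, 0.2339]
tool_rot: [0.735, 0.678, -0.001, -0.001]
ft_force: [-0.2, 0.6, -1.5]
grip_width: 0.0157
grip_force: 25.0
```

```bash
sh m.sh; python3 - <<'E'
from rig import robot
import cv2
c=robot.camera("side"); cv2.imwrite("pics/s2.png",cv2.resize(c["img"][80:280,200:440,::-1],None,fx=2,fy=2))
E
```

```text
M [-0.092  0.094 -0.012] F [-0.24  0.56 -1.48] q6 [-0.215 -0.134]
```

View pics/s2.png

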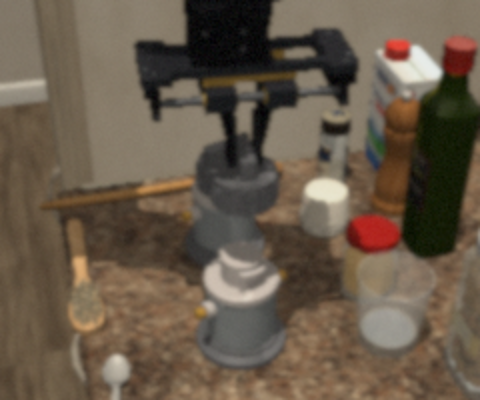

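The cap is off and held level at (235,175), with the bare neck below it at (245,260). It is about 99 mm up, and nothing around it has moved.

```bash
python3 -c "
from rig import robot
print(robot.hand_in())"
```

```text
the job is handed in; nothing more can be done
None
```

The right-hand filter's cap turned freely counter-clockwise, so I never reached its stop; I lifted it off and handed in with it held level about 10 cm above its seat, with the other filter's cap and the bystanders untouched.

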